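# Refit a beacon lamp and hold its bayonet cap half way to the lock

## Task

Refit the warning beacon: set the tapered lamp insert fully home in the neck of the beacon base and let go of it, then lower the tall lens cap over it, its two lugs down through the two notches of the collar, and turn the cap clockwise (seen from above) half way to its lock, that is about 45 degrees of the quarter turn, never as far as the lock click. Finish while gripping the cap still in that half-turned position, because the spring in the base turns it back if it is let go, and leave the other things on the bench where they are.

Things in the scene. Friction and masses are not known exactly. Their poses are not given: they have to be found in the camera images.
- base: Beacon base, fixed to the bench: black round foot 112 mm across with four small ears, origin at the centre of its underside, z up. In its middle an aluminium neck for the insert; around that a black bayonet collar, 100 mm across outside, top at 36 mm height, with two notches at +x and -x of the base's own frame.
- neck_rim (a point): Centre of the neck's rim, 36 mm above the base's origin. The rim is 40 mm across, the hole straight, 29 mm across and 32 mm deep.
- notch (a point): The notch on the base's +x side, 41 mm from the axis, at the top of the collar (36 mm). An aluminium ledge 6 mm thick (underside at 30 mm) overhangs the collar's bore all round, leaving an opening 76 mm across, except at the two notches, each about 21 mm wide and reaching out to 44 mm from the axis.
- collar_floor (a point): Centre of the collar's floor, 22 mm above the base's origin. A lug on the floor turns clockwise under the ledge; a stop blocks the other way at once. After some 8 degrees it meets a spring that drives it back, 0.05 N m at first, 0.12 N m at 45 degrees. From 56 degrees it meets a sprung lock pin; the lock is at about 90 degrees.
- cap: Tall opal lens cap, loose, standing on its open end: hollow cylinder 70 mm across, 62 mm inside, 72 mm high, roof 6 mm, 110 to 225 g. Origin at the centre of its open lower rim, z up. Two lugs at the lower rim, at its +x and -x under the bar's ends, reach 42 mm from the axis, 13 mm wide, 6 mm high. Half a turn gives the same cap. Fully down, its origin is 22 mm above the base's, with 2 mm of vertical play.
- cap_bar (a point): Middle of the grey grip bar on the cap's top, 86 mm above the cap's origin. The bar is 60 mm long along the cap's x, 14 mm thick along its y, and stands from 72 to 100 mm above the cap's origin.
- insert: Lamp insert, loose, about 80 g, upright in the wooden holder: tapered plug 30 mm long (17 mm across at the tip, 26 mm at the top), then a flange 38 mm across, 4 mm thick, then a white round column 24 mm across, 40 mm high, to grip; 74 mm in all. Origin at the centre of the plug's tip, z up. Home, its flange lies on the neck's rim, its origin 6 mm above the base's, with 1.5 mm of play sideways.
- holder: Plywood block 70 x 70 x 36 mm, fixed, with a hole in its middle in which the insert stands at the start (flange on its top). Origin at the centre of its underside.
- spare_cap: Bystander: another, lower white cap 62 mm across and 40 mm high, with no lugs and a round grey knob up to 60 mm height. Origin at the centre of its underside.
- screw_jar: Bystander: small jar 56 mm across, 60 mm high. Origin at the centre of its underside.
- screwdriver: Bystander: screwdriver lying along its x axis, on the robot's side.
- tape_roll: Bystander: roll of clear tape 90 mm across, 48 mm high, lying flat.
- carton: Bystander: small carton 90 x 120 x 50 mm. Origin at the centre of its underside.
- scanner: Bystander: hand scanner about 180 mm long and 35 mm high, lying along its x axis.
- wrench: Bystander: wrench lying along its x axis.
Not all that is in view belongs to the job. There is more than one size of the insert; the one meant has the size given above. Leave any blue or green look-alike of the cap alone.

How it is judged (in metres and radians):
On the way, in this order (a step that is already met when the one before it is completed fails the run):
1. the lamp insert is home in the neck of the base and let go (horizontal distance between insert and base below 0.003 m and z of insert in the frame of base between 0.003 and 0.008 m and angle between insert's own z axis and vertical below 0.08 rad and contact force between the fingers and insert below 0.1 N), for 0.2 s.
2. the lens cap is down on the collar floor over the insert, lugs below the ledge (horizontal distance between cap and base below 0.005 m and z of cap in the frame of base below 0.0262 m and angle between each of cap, insert's own z axis and vertical below 0.08 rad and horizontal distance between insert and base below 0.003 m and z of insert in the frame of base between 0.003 and 0.008 m), for 0.1 s.
At the end, for the whole second after the job is handed in: Insert home in the neck (within 3 mm sideways, 2 mm in height, upright); cap down in the collar (within 5 mm sideways, origin at most 26 mm above the base's), upright, turned 45 degrees from the notches within 9 degrees, at rest and gripped with over 2 N (all of step 2 and angle between the x axis of cap and the x axis of base, either way round between 0.625 and 0.945 rad and angular speed of cap below 1 rad/s and linear speed of cap below 0.05 m/s and contact force between the fingers and cap above 2 N); the arm keeps its last pose, push and grip.
It fails at once if the cap is turned to the lock click (more than 65 degrees) in the collar (horizontal distance between cap and base below 0.008 m and z of cap in the frame of base below 0.0275 m and angle between the x axis of cap and the x axis of base, either way round above 1.134 rad).
It fails at once if a bystander is shifted by more than 30 mm (distance of any of spare_cap, screw_jar, screwdriver, tape_roll, carton, scanner, wrench from where it was at the start of the episode above 0.03 m).
It also fails if it takes over 61 s, if anything falls off the work surface, if the arm or the gripper's body presses on something with over 40 N, if the wrist force passes 120 N, or if a joint passes its speed limit or range.

## Robot

A 7-joint arm with a two-finger parallel gripper is mounted at the origin on the work surface. World frame = base frame: x ahead of the robot, y to its left, z up, the work surface at z = 0. Lengths are in mm, angles in rad, forces in N, time in s.
With the tool pointing down it reaches from about 350 to 900 mm from the base axis. Payload 19.9 kg.
Tool frame: the origin (TCP) lies at the very end of the fingers, on their centre line; the grasp point (between the pads) lies 19 mm behind it; z points along the fingers, y is the line along which they close (so a half turn about z gives the same grasp; the last joint's range is limited). The gripper opens to 94 mm and grips with 3 to 60 N. Pads are 16 mm wide; open, the fingers measure 119 mm over their backs; the gripper's body (75 mm by 177 mm) begins 78 mm behind the grasp point.
Start: joints at [-1.224, 0.417, -0.01, 1.614, 0.005, 1.111, -0.053], TCP at [236.912, 578.332, 168.925] pointing down, gripper open.
Joint ranges: [-2.81, 2.81], [-0.39, 2.02], [-1.27, 1.25], [0.06, 2.57], [-1.19, 4.33], [0.19, 2], [-2.82, 2.82]. Speed limits (rad/s): [1.89, 1.89, 2.39, 2.39, 3.01, 3.01, 3.01].

## Interface

Orientations are given as a unit quaternion [x, y, z, w].
In Python, from plant import env gives the robot as it stands.
- The arm moves only by the tool play_rows, never from a script. Its argument "moves" is a list of rows, each an object with "gripper": the opening, from 0 (shut) to 1 (fully open); "translation": the shift along the world's x, y, z in m, a list of three; "turn": the turn about the world's z in rad. In form: [{"gripper": gripper, "translation": [dx, dy, dz], "turn": turn}, ...]. A call has 1 to 5 rows; each row is the pose to reach, as a shift and turn from the pose commanded when the call began; what a row does not reach only later rows make up. A row lasts 1/8 s, in which the tool goes at most 62.5 mm and 10.7 degrees, less where a joint would pass 70% of its speed; a pose out of reach is approached as far as the arm can. A call with a gripper value outside its range is refused whole. The fingers move at their own pace and stop on an object; "squeeze" is the grip in N (left out, the last holds). Time passes only in rows, so rows that repeat a pose let the fingers close. It gives the time, the measured TCP pose, the force, the opening and the grip force at its end, in the units of the state.
- env.state(): the state, without advancing time (a new reading comes with each control period).
- env.read_camera(name): name is "scene" or "side" or "wrist"; returns the picture (420x560x3 uint8, blue, green, red); there is no depth.
- env.camera_params(name): a dict with "fov_y" (degrees; the focal length in pixels is half the picture's height over the tangent of half this angle, whatever the lens; pixels are square), "cx", "cy" (the principal point, pixels), "dist" ([k1, k2, p1, p2, k3] as OpenCV has them; the pictures are not rectified), "R" (3x3) and "t" (3): a world point X has camera coordinates R X + t; the wrist camera has in their place "tool_from_camera" (4x4, takes a point from camera to tool coordinates, whose origin is the TCP and whose axes are the flange's). Camera axes: x right, y down, z forward; pixel columns grow to the right and rows downward; lengths in mm; the calibration is good to about 2 mm. A picture is of the moment at which its call begins: read the wrist's pose just before it. camera_params takes no time and is no camera call.
- env.hand_in(): hands the job in; it is judged then, once.
The state is a dict: "clock": time; "joint_pos": joint angles; "qvel": joint speeds; "joint_efforts": joint torques, N m; "ee_pos": TCP position; "tool_rot": TCP orientation; "ft_force": force on the tool from outside, world axes, zero at the start; "ft_torque": the same for the moment, N m; "width": opening from 0.0 (shut) to 1.0 (fully open); "grasp_force": force on a finger pad.
Only numpy, scipy, OpenCV 4.12 (cv2) and the standard library are available. Lean on these libraries where they do the work, as an engineer would, in place of code of your own. Each camera call takes 0.05 s, during which the arm holds its last target. There are 200 camera calls.

## Working session

There is one attempt and no reset: what is moved stays moved. The work goes in short steps, Python scripts to look and compute and a tool call to move; the robot and the scene stay as the last step left them, time stands still between calls to the robot, and variables do not carry over. Pictures are saved under pics/ and viewed, at most 10 in all, crops included, and the job is handed in when it is done.

Besides the shell and the picture viewer there is one more tool, called after ">>>" by a JSON object that holds its "api" and its "payload", one argument or row to a line. play_rows: Moves the arm, as the interface text tells. Its arguments: {"type":"object","properties":{"moves":{"type":"array"},"squeeze":{"type":"number"}},"required":["moves"]}

```bash
mkdir -p pics; ls
python3 - <<'E'
from plant import env
import cv2,numpy as np
s=env.state();print({k:np.round(v,3).tolist() for k,v in s.items()})
for n in["scene","side","wrist"]:
    cv2.imwrite(f"pics/{n}0.png",env.read_camera(n))
    p=env.camera_params(n);print(n,{k:np.round(v,3).tolist() for k,v in p.items()})
E
```

```text
pics
{'clock': 0.0, 'joint_pos': [-1.224, 0.418, -0.01, 1.614, 0.005, 1.111, -0.053], 'qvel': [-0.001, 0.0, -0.0, -0.001, -0.0, -0.0, 0.0], 'joint_efforts': [0.0, -85.125, 0.639, -42.6, -0.049, 0.019, 0.0], 'ee_pos': [236.761, 577.941, 168.302], 'tool_rot': [0.193, 0.981, -0.001, -0.0], 'ft_force': [-0.345, 0.343, -0.136], 'ft_torque': [-0.002, -0.035, -0.001], 'grasp_force': 0.0, 'width': 0.999}
scene {'fov_y': 51.859, 'cx': 285.509, 'cy': 212.647, 'dist': [-0.053, 0.0, 0.0, 0.0, 0.0], 'R': [[-0.84, 0.542, 0.008], [0.399, 0.628, -0.668], [-0.367, -0.558, -0.744]], 't': [470.39, -166.376, 1328.076]}
side {'fov_y': 50.141, 'cx': 282.122, 'cy': 208.605, 'dist': [-0.03, 0.0, 0.0, 0.0, 0.0], 'R': [[0.755, -0.656, -0.008], [-0.341, -0.383, -0.859], [0.56, 0.651, -0.513]], 't': [-421.649, 274.666, 1047.669]}
wrist {'fov_y': 58.298, 'cx': 279.528, 'cy': 205.589, 'dist': [-0.084, 0.0, 0.0, 0.0, 0.0], 'tool_from_camera': [[-0.001, -0.973, -0.229, 66.855], [1.0, -0.001, -0.001, 0.925], [0.001, -0.229, 0.973, -215.206], [0.0, 0.0, 0.0, 1.0]]}
```

View pics/scene0.png

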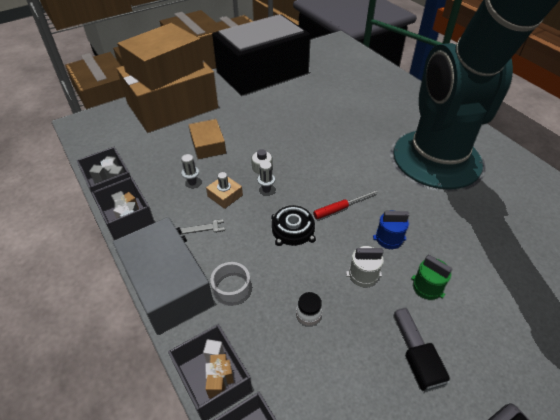

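View pics/side0.png

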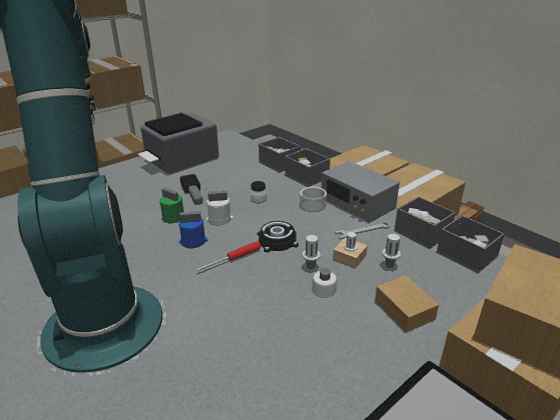

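The scene picture shows the base at about (293,222), the holder with the insert at (224,185), and the white cap at (366,265) with its bar at (368,253). In the side picture they are at (277,233), (350,245) and (218,207). Next I'll get coarse positions by ray casting.

```bash
cat > h.py <<'E'
from plant import env
import cv2,numpy as np
from scipy.spatial.transform import Rotation as Ro
def cam(n,s=None):
    p=env.camera_params(n);f=210/np.tan(np.radians(p["fov_y"])/2)
    K=np.array([[f,0,p["cx"]],[0,f,p["cy"]],[0,0,1.]]);d=np.array(p["dist"],float)
    if n=="wrist":
        T=np.array(p["tool_from_camera"]);s=s or env.state();A=Ro.from_quat(s["tool_rot"]).as_matrix()
        Rw=A@T[:3,:3];c=A@T[:3,3]+np.array(s["ee_pos"])
    else:
        Rw=np.array(p["R"]).T;c=-Rw@np.array(p["t"])
    return K,d,Rw,c
def ray(C,uv):
    K,d,Rw,c=C
    q=cv2.undistortPoints(np.array(uv,float).reshape(-1,1,2),K,d).reshape(-1,2)
    return c,np.c_[q,np.ones(len(q))]@Rw.T
def plane(C,uv,z):
    c,v=ray(C,uv);return c+v*((z-c[2])/v[:,2])[:,None]
def proj(C,X):
    K,d,Rw,c=C;Y=(np.atleast_2d(X)-c)@Rw
    return cv2.projectPoints(Y.reshape(-1,1,3),np.zeros(3),np.zeros(3),K,d)[0].reshape(-1,2)
E
python3 - <<'E'
from h import *
S=cam("scene");D=cam("side")
for n,u,v,z in[("rim",(293,219),(277,231),36),("ins top",(224,175),(351,234),80),("bar top",(369,247),(217,194),100),("holder",(224,188),(350,248),36),("bigA",(189,157),(393,237),80),("bigB",(265,164),(312,238),80),("spare",(262,155),(325,274),60),("jar",(310,300),(258,184),60),("blue",(396,216),(190,216),100),("driver",(332,209),(243,252),12)]:
    print(n,plane(S,u,z).round().tolist(),plane(D,v,z).round().tolist())
a=cv2.imread("pics/scene0.png")[130:310,160:420];b=cv2.imread("pics/side0.png")[160:300,170:420]
cv2.imwrite("pics/z0.png",np.vstack([cv2.resize(a,(520,360)),cv2.resize(b,(520,240))]))
E
```

```text
rim [[532.0, -9.0, 36.0]] [[531.0, -9.0, 36.0]]
ins top [[623.0, -207.0, 80.0]] [[630.0, -205.0, 80.0]]
bar top [[465.0, 199.0, 100.0]] [[465.0, 197.0, 100.0]]
holder [[629.0, -204.0, 36.0]] [[628.0, -209.0, 36.0]]
bigA [[672.0, -325.0, 80.0]] [[704.0, -291.0, 80.0]]
bigB [[508.0, -185.0, 80.0]] [[537.0, -148.0, 80.0]]
spare [[484.0, -243.0, 60.0]] [[473.0, -262.0, 60.0]]
jar [[640.0, 221.0, 60.0]] [[646.0, 225.0, 60.0]]
blue [[349.0, 162.0, 100.0]] [[334.0, 140.0, 100.0]]
driver [[411.0, 1.0, 12.0]] [[413.0, 1.0, 12.0]]
```

View pics/wrist0.png

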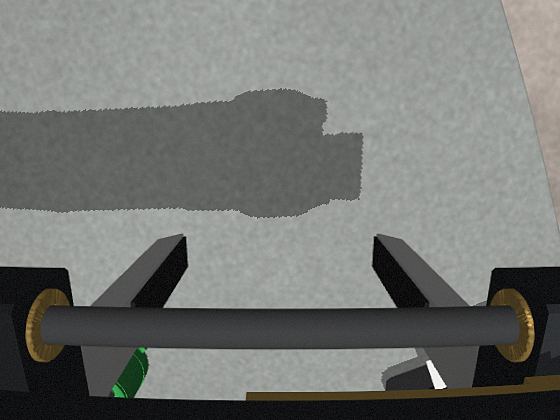

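The wrist view has the fingertips at about row 235, with bench below them and nothing from the job in sight. Both cameras agree on the base at (532,-9), the insert at (627,-206) and the cap at (465,198). All three lie nearly on one sweep, so I'll look at each from above.

>>> {"api": "play_rows", "payload": {
  "moves": [
    {"gripper":1,"translation":[0.028,-0.047,0.03],"turn":0},
    {"gripper":1,"translation":[0.056,-0.094,0.05],"turn":0},
    {"gripper":1,"translation":[0.084,-0.141,0.07],"turn":0},
    {"gripper":1,"translation":[0.112,-0.188,0.08],"turn":0},
    {"gripper":1,"translation":[0.14,-0.235,0.08],"turn":0}
  ]
}}

```text
clock: 0.78
ee_pos: [377.8, 341.9, 249.7]
tool_rot: [0.193, 0.981, 0.001, 0.0]
ft_force: [0.7, 0.3, 0.4]
width: 0.998
grasp_force: 0.0
```

>>> {"api": "play_rows", "payload": {
  "moves": [
    {"gripper":1,"translation":[0.028,-0.048,0],"turn":0},
    {"gripper":1,"translation":[0.056,-0.096,0],"turn":0},
    {"gripper":1,"translation":[0.088,-0.145,0],"turn":0},
    {"gripper":1,"translation":[0.088,-0.145,0],"turn":0},
    {"gripper":1,"translation":[0.088,-0.145,0],"turn":0}
  ]
}}

```text
clock: 1.4
ee_pos: [464.6, 198.7, 248.8]
tool_rot: [0.193, 0.981, -0.0, -0.0]
ft_force: [0.3, 0.1, 1.1]
width: 0.999
grasp_force: 0.0
```

Run:
```python
from h import *
import json
s=env.state();cv2.imwrite("pics/wcap.png",env.read_camera("wrist"))
json.dump({k:np.array(v).tolist() for k,v in s.items()},open("wcap.json","w"));print(s["clock"],s["ee_pos"],s["joint_pos"],proj(cam("wrist",s),[[465,198,100],s["ee_pos"]]))
```

```text
1.4 [464.61799454 198.69184276 248.78316159] [-0.70056124  0.12979778  0.2605263   1.81179226 -0.03589708  1.20489612
  0.75274965] [[278.36942961 187.46286689]
 [278.27198435 231.85181224]]
```

>>> {"api": "play_rows", "payload": {
  "moves": [
    {"gripper":1,"translation":[0.017,-0.052,0],"turn":0},
    {"gripper":1,"translation":[0.034,-0.104,0],"turn":0},
    {"gripper":1,"translation":[0.051,-0.156,0],"turn":0},
    {"gripper":1,"translation":[0.067,-0.207,0],"turn":0},
    {"gripper":1,"translation":[0.067,-0.207,0],"turn":0}
  ]
}}

```text
clock: 2.08
ee_pos: [532.3, -11.3, 248.8]
tool_rot: [0.195, 0.981, -0.0, 0.0]
ft_force: [-0.1, 1.0, 0.2]
width: 1.002
grasp_force: 0.0
```

Run:
```python
from h import *
import json
s=env.state();cv2.imwrite("pics/wbase.png",env.read_camera("wrist"))
json.dump({k:np.array(v).tolist() for k,v in s.items()},open("wbase.json","w"));print(s["clock"],s["ee_pos"],s["joint_pos"],proj(cam("wrist",s),[[532,-9,36],s["ee_pos"]]))
cv2.imwrite("pics/w2.png",np.hstack([cv2.resize(cv2.imread(f"pics/{n}.png"),(400,300)) for n in("wcap","wbase")]))
```

```text
2.075 [532.28157858 -11.30651929 248.84109391] [-0.41529809  0.19051097  0.43728813  1.75579898 -0.08460719  1.21403727
  1.22306577] [[280.92248947 175.6533021 ]
 [278.275126   231.85427791]]
```

View pics/w2.png

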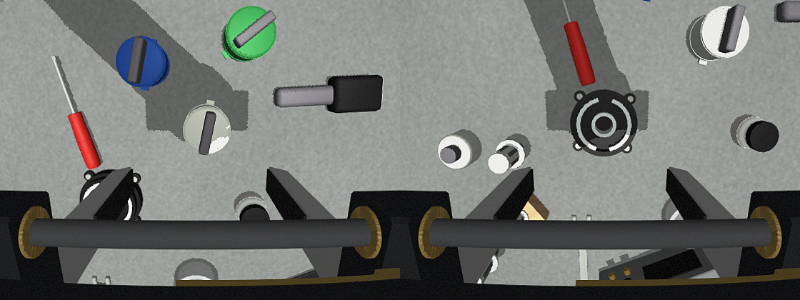

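The left half (over the cap) shows the cap at about (206,130) in that frame, with its bar tilted slightly. The right half (over the base) shows the base at (604,123), where the ledge appears as a bright broken ring. Next I'll measure the base yaw, the cap yaw and the centres.

```bash
cat > m.py <<'E'
from h import *
import json
def ld(n): return cv2.imread(f"pics/{n}.png"),cam("wrist",json.load(open(n+".json")))
def top(img,C,ctr,z,r,px=0.25):   # metric crop: ray cast grid on plane z; rows +y up, cols +x
    g=np.arange(-r,r,px);X,Y=np.meshgrid(g,-g)
    uv=proj(C,np.c_[X.ravel()+ctr[0],Y.ravel()+ctr[1],np.full(X.size,z)]).astype(np.float32)
    return cv2.remap(img,uv[:,0].reshape(X.shape),uv[:,1].reshape(X.shape),cv2.INTER_LINEAR)
E
python3 - <<'E'
from m import *
a,C=ld("wbase");t1=top(a,C,(532,-9),36,60,0.3)
b,B=ld("wcap");t2=top(b,B,(465,198),100,60,0.3)
cv2.imwrite("pics/tops.png",np.hstack([t1,t2]))
E
```

```text
(no output)
```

View pics/tops.png

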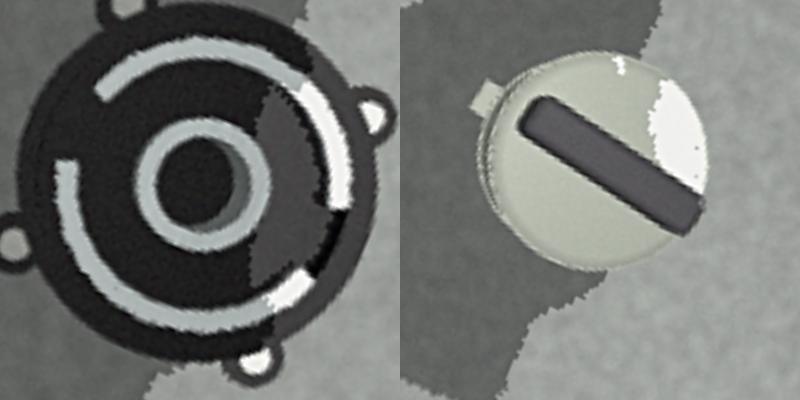

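The left crop shows the neck ring centred near (202,184), with ledge gaps at upper left, near (80,125), and right, near (328,242). The right crop shows the bar centred near (611,166), sloping down to the right. I'll put numbers on these with masks.

Run:
```python
from m import *
a,C=ld("wbase");t=top(a,C,(532,-9),36,60,0.3)
g=cv2.cvtColor(t,cv2.COLOR_BGR2GRAY);m=(g>120).astype(np.uint8)
n,l,st,ce=cv2.connectedComponentsWithStats(m)
P=[]
for i in range(1,n):
    ys,xs=np.where(l==i);r=np.hypot(xs-202,ys-184)*.3
    if st[i][4]>500 and r.max()<48:
        print(i,st[i],r.min(),r.max())
        if r.max()<25:
            cs,_=cv2.findContours((l==i).astype(np.uint8),cv2.RETR_EXTERNAL,cv2.CHAIN_APPROX_NONE)
            e=cv2.fitEllipse(cs[0]);print("neck",e,e[0][0]*.3-60+532,-9+60-e[0][1]*.3)
            cx,cy=e[0]
# ledge gaps
th=np.radians(np.arange(0,360,.5))
prof=np.mean([[g[int(round(cy-r/.3*np.sin(q))),int(round(cx+r/.3*np.cos(q)))] for q in th] for r in (40,41,42)],0)
on=prof>110;ed=np.where(on!=np.roll(on,1))[0]/2;print("edges",ed)
b,B=ld("wcap");t=top(b,B,(465,198),100,60,0.3)
hsv=cv2.cvtColor(t,cv2.COLOR_BGR2HSV)
g=cv2.cvtColor(t,cv2.COLOR_BGR2GRAY)
m=((g<95)).astype(np.uint8);m=cv2.morphologyEx(m,cv2.MORPH_OPEN,np.ones((3,3)))
disk=np.zeros_like(m);cv2.circle(disk,(211,166),92,1,-1);m&=disk
n,l,st,ce=cv2.connectedComponentsWithStats(m);i=l[166,211]
cs,_=cv2.findContours((l==i).astype(np.uint8),cv2.RETR_EXTERNAL,cv2.CHAIN_APPROX_NONE)
rr=cv2.minAreaRect(cs[0]);print("bar",rr,np.array(rr[1])*.3,465-60+rr[0][0]*.3,198+60-rr[0][1]*.3)
vx,vy,_,_=cv2.fitLine(np.argwhere(l==i)[:,::-1].astype(np.float32),cv2.DIST_L2,0,.01,.01).ravel();print("bar angle",np.degrees(np.arctan2(-vy,vx)),g[166,211])
```

```text
3 [  95   36  259  174 7542] 37.720153764267714 45.64832965180654
5 [ 136  119  135  133 6695] 14.04563989286355 20.53411795037712
neck ((202.8209991455078, 184.03517150878906), (131.36314392089844, 133.32473754882812), 92.3849105834961) 532.8462997436524 -4.2105514526367145
6 [  55  161  261  172 7432] 37.61980861195335 45.481424779793336
edges [139.5 170.  320.  349.5]
bar ((211.70220947265625, 164.93716430664062), (183.64315795898438, 49.330078125), 33.45330810546875) [55.09294739 14.79902344] 468.5106628417969 208.51885070800782
bar angle -33.46558 89
```

Run:
```python
from m import *
out=[]
for n in("scene","side"):
    C=cam(n);im=cv2.imread(f"pics/{n}0.png")
    t=top(im,C,(532,-6),36,60,0.3);u=top(im,C,(468,203),100,60,0.3);v=top(im,C,(627,-206),80,60,.3)
    out.append(np.hstack([cv2.resize(q,(260,260)) for q in(t,u,v)]))
o=np.vstack(out)
for y in(130,390):
    for x in(130,390,650):cv2.drawMarker(o,(x,y),(0,0,255),cv2.MARKER_CROSS,20,1)
cv2.imwrite("pics/chk.png",o)
```

```text
(no output)
```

View pics/chk.png

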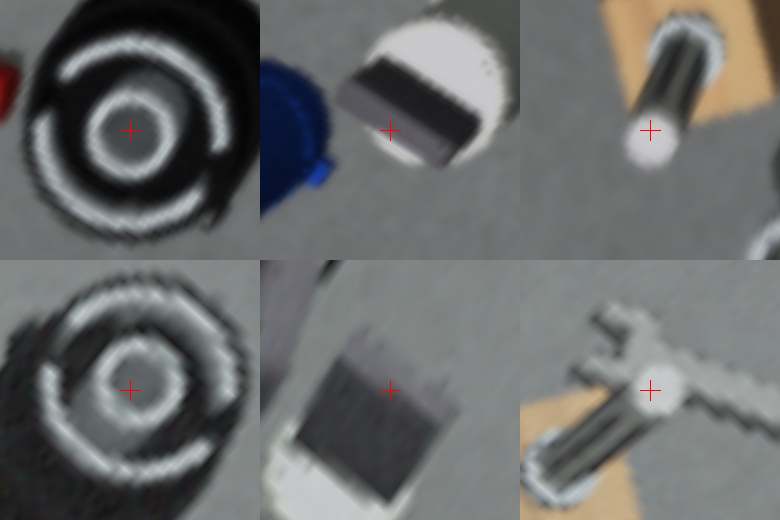

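Crosses are at (532,-6), (468,203) and (627,-206). The neck centre, bar top strip and insert top all lie within about 3 mm of the wrist estimates, so the cameras agree to within their calibration. Now over the insert.

>>> {"api": "play_rows", "payload": {
  "moves": [
    {"gripper":1,"translation":[0.024,-0.05,0],"turn":0},
    {"gripper":1,"translation":[0.048,-0.1,0],"turn":0},
    {"gripper":1,"translation":[0.072,-0.15,0],"turn":0},
    {"gripper":1,"translation":[0.097,-0.198,0],"turn":0},
    {"gripper":1,"translation":[0.097,-0.198,0],"turn":0}
  ]
}}

```text
clock: 2.75
ee_pos: [629.4, -208.1, 247.7]
tool_rot: [0.194, 0.981, -0.001, -0.001]
ft_force: [-0.2, 0.7, -0.1]
width: 1.002
grasp_force: 0.0
```

Run:
```python
from m import *
s=env.state();cv2.imwrite("pics/wins.png",env.read_camera("wrist"))
json.dump({k:np.array(v).tolist() for k,v in s.items()},open("wins.json","w"));print(s["clock"],s["ee_pos"],s["joint_pos"])
a,C=ld("wins");t=top(a,C,(629,-209),80,45,0.3);u=top(a,C,(629,-209),36,60,.4)
o=np.hstack([cv2.resize(a,(480,360)),cv2.resize(t,(300,300))[:].copy() if 0 else cv2.copyMakeBorder(t,0,60,0,0,cv2.BORDER_CONSTANT)])
cv2.imwrite("pics/ins.png",o)
```

```text
2.75 [ 629.42717534 -208.13768197  247.65539946] [-0.08057398  0.46954873  0.51569983  1.42543659 -0.23163549  1.30864126
  1.62919975]
```

View pics/ins.png

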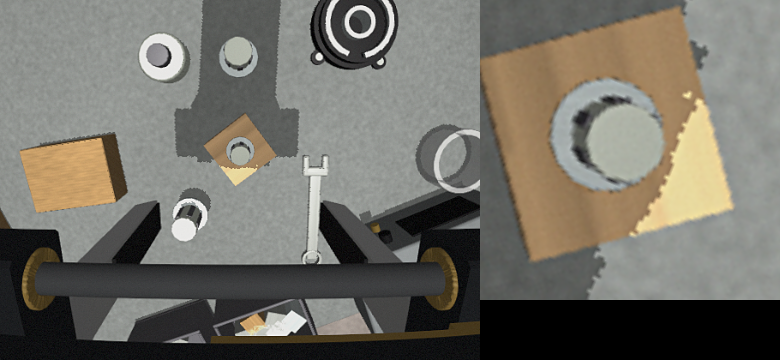

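The picture shows the insert in the holder at about (239,150) on the left, with its top circle at (626,142) in the crop. That gives (627.8,-206.6), a 24 mm diameter, and a flange that agrees. The look-alikes at (238,55) and (185,220) are clear of the fingers. Now the descent and grip.

>>> {"api": "play_rows", "payload": {
  "moves": [
    {"gripper":0.65,"translation":[-0.0015,0.0015,-0.05],"turn":0},
    {"gripper":0.65,"translation":[-0.0015,0.0015,-0.1],"turn":0},
    {"gripper":0.65,"translation":[-0.0015,0.0015,-0.15],"turn":0},
    {"gripper":0.65,"translation":[-0.0015,0.0015,-0.185],"turn":0},
    {"gripper":0.65,"translation":[-0.0015,0.0015,-0.203],"turn":0}
  ]
}}

```text
clock: 3.42
ee_pos: [627.2, -202.1, 44.5]
tool_rot: [0.192, 0.981, 0.001, -0.001]
ft_force: [-0.7, -0.1, -0.1]
width: 0.648
grasp_force: 0.0
```

>>> {"api": "play_rows", "payload": {
  "moves": [
    {"gripper":0.65,"translation":[0,0,0],"turn":0},
    {"gripper":0.2,"translation":[0,0,0],"turn":0},
    {"gripper":0.1,"translation":[0,0,0],"turn":0},
    {"gripper":0.1,"translation":[0,0,0],"turn":0},
    {"gripper":0.1,"translation":[0,0,0],"turn":0}
  ],
  "squeeze": 20
}}

```text
clock: 4.05
ee_pos: [627.5, -205.2, 46.2]
tool_rot: [0.193, 0.981, -0.0, 0.0]
ft_force: [-0.0, 0.0, -0.1]
width: 0.261
grasp_force: 0.0
```

>>> {"api": "play_rows", "payload": {
  "moves": [
    {"gripper":0.1,"translation":[0,0,0],"turn":0},
    {"gripper":0.1,"translation":[0,0,0],"turn":0},
    {"gripper":0.1,"translation":[0,0,0],"turn":0}
  ]
}}

```text
clock: 4.42
ee_pos: [627.4, -205.2, 45.9]
tool_rot: [0.193, 0.981, -0.0, -0.0]
ft_force: [0.1, 0.7, -0.4]
width: 0.101
grasp_force: 0.0
```

Run:
```python
from h import *
s=env.state();print(s["width"],s["grasp_force"])
w=env.read_camera("wrist");C=cam("side");d=env.read_camera("side");u=proj(C,[627,-205,60])[0].astype(int)
print(u)
cr=d[u[1]-60:u[1]+60,u[0]-50:u[0]+50]
cv2.imwrite("pics/g1.png",np.hstack([cv2.resize(w,(480,360)),cv2.resize(cr,(300,360))]))
```

```text
0.10098609018134955 0.0
[349 240]
```

View pics/g1.png

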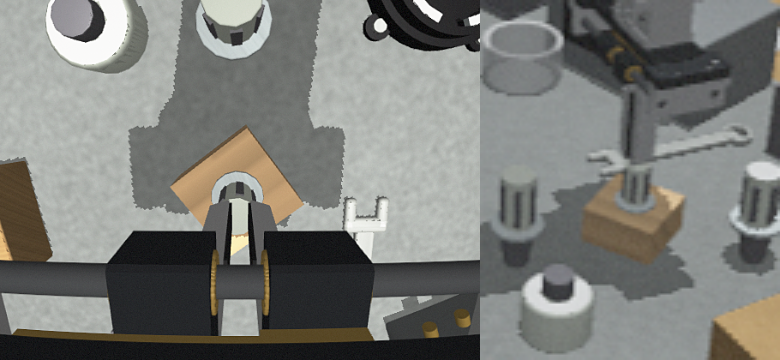

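Run:
```python
from h import *
s=env.state();C=cam("wrist",s);k=560/480
p=np.array([[172,187],[246,127],[301,200]])*k
for z in(36,16,0):
    P=plane(C,p,z);print(z,P.round(1).tolist(),np.linalg.norm(np.diff(P,axis=0),axis=1))
print(plane(C,np.array([[214,188],[265,188],[240,172]])*k,40).round(1))
print("tips",proj(C,[s["ee_pos"],[627.8,-206.5,80],[627.8,-206.5,40]])/k, s["ee_pos"], C[3])
import json
C=cam("wrist",json.load(open("wins.json")));k=560/480
P=plane(C,np.array([[204,145],[245,114],[275,153],[237,186]])*k,36);print(P.round(1).tolist(),np.linalg.norm(np.diff(P,axis=0),axis=1))
D=cam("side");print(proj(D,[[627,-205,z] for z in(36,46,60,80,100)]).round().tolist())
```

```text
36 [[603.8, -247.6, 36.0], [584.2, -181.8, 36.0], [648.6, -164.4, 36.0]] [68.65972964 66.63823287]
16 [[607.1, -253.7, 16.0], [585.8, -182.1, 16.0], [655.9, -163.2, 16.0]] [74.75984337 72.55874555]
0 [[609.8, -258.6, 0.0], [587.1, -182.3, 0.0], [661.8, -162.1, 0.0]] [79.63993436 77.29515568]
[[ 615.1 -219.    40. ]
 [ 628.9 -185.4   40. ]
 [ 611.4 -197.4   40. ]]
tips [[238.52086353 198.73111728]
 [236.43882353 217.14050199]
 [237.00407526 197.43558644]] [ 627.41942019 -205.1456433    45.90599896] [ 565.90667909 -178.93636847  261.1096706 ]
[[603.0, -248.2, 36.0], [586.2, -182.3, 36.0], [649.1, -164.7, 36.0], [671.9, -229.1, 36.0]] [67.94440254 65.32587684 68.40151531]
[[349.0, 248.0], [349.0, 245.0], [350.0, 240.0], [350.0, 234.0], [351.0, 228.0]]
```

In the right crop the fingers end at the top of the column, about z 80, although the TCP reads 46. In wrist0 the open fingers' tip gap (187 px for 94 mm, row 235) also puts the real tips about 34.5 mm short of the stated TCP. The side view agrees, so the fingers closed just above the insert. I'll open, then go down in careful steps while watching the force.

>>> {"api": "play_rows", "payload": {
  "moves": [
    {"gripper":0.65,"translation":[0,0,0.006],"turn":0},
    {"gripper":0.65,"translation":[0,0,0.006],"turn":0},
    {"gripper":0.65,"translation":[0,0,0.006],"turn":0},
    {"gripper":0.65,"translation":[0,0,0.006],"turn":0},
    {"gripper":0.65,"translation":[0,0,0.006],"turn":0}
  ]
}}

```text
clock: 5.15
ee_pos: [627.3, -205.2, 51.8]
tool_rot: [0.193, 0.981, -0.0, -0.0]
ft_force: [0.4, -0.6, -0.3]
width: 0.595
grasp_force: 0.0
```

Run:
```python
from m import *
s=env.state();w=env.read_camera("wrist");print(s["width"],s["ee_pos"])
cv2.imwrite("pics/wop.png",w);json.dump({k:np.array(v).tolist() for k,v in s.items()},open("wop.json","w"))
C=cam("wrist",s)
# light column top disc by colour
g=cv2.cvtColor(w,cv2.COLOR_BGR2HSV);m=((g[...,2]>150)&(g[...,1]<35)).astype(np.uint8)
print(proj(C,[[627.8,-206.5,80],[627.8,-206.5,40]]))
m=cv2.morphologyEx(m[180:320,220:340],cv2.MORPH_OPEN,np.ones((3,3)))
n,l,st,ce=cv2.connectedComponentsWithStats(m)
for i in range(1,n):
    if st[i][4]>150:print(st[i]+[220,180,0,0,0],ce[i]+[220,180])
cv2.imwrite("pics/pair.png",np.hstack([cv2.resize(w[150:360,140:420],(560,420))]))
```

```text
0.5949654847901487 [ 627.33660035 -205.1912992    51.8165766 ]
[[276.09657016 249.46855688]
 [276.70249718 227.6753194 ]]
[248 199  58  42 922] [276.61930586 215.05422993]
[ 255  228   45   42 1433] [276.03907886 248.22260991]
[ 220  249  120   59 4171] [280.63342124 287.84008631]
```

View pics/pair.png

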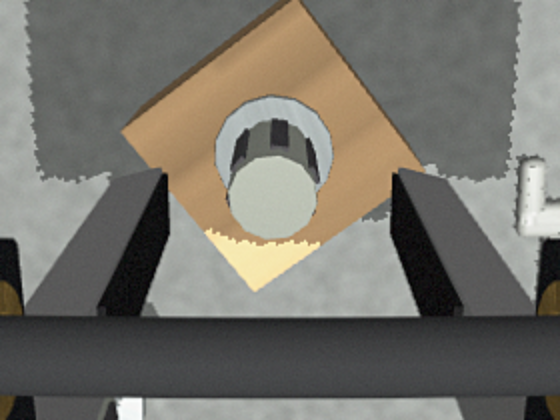

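The picture shows the column top disc at (276,248) in full-image pixels, as predicted, with the fingers 56 mm open on either side of it. The tip edges lie at depth 186 and the disc at 200, so the tips really are about 35 mm above the stated TCP. Now down to the flange.

>>> {"api": "play_rows", "payload": {
  "moves": [
    {"gripper":0.6,"translation":[0.0003,-0.0014,-0.01],"turn":0},
    {"gripper":0.6,"translation":[0.0003,-0.0014,-0.02],"turn":0},
    {"gripper":0.6,"translation":[0.0003,-0.0014,-0.03],"turn":0},
    {"gripper":0.6,"translation":[0.0003,-0.0014,-0.035],"turn":0},
    {"gripper":0.6,"translation":[0.0003,-0.0014,-0.035],"turn":0}
  ]
}}

```text
clock: 5.82
ee_pos: [627.5, -206.6, 16.5]
tool_rot: [0.193, 0.981, -0.0, -0.0]
ft_force: [0.3, 0.3, 0.2]
width: 0.598
grasp_force: 0.0
```

>>> {"api": "play_rows", "payload": {
  "moves": [
    {"gripper":0.6,"translation":[0,0,-0.004],"turn":0},
    {"gripper":0.6,"translation":[0,0,-0.007],"turn":0},
    {"gripper":0.6,"translation":[0,0,-0.007],"turn":0}
  ]
}}

```text
clock: 6.2
ee_pos: [627.6, -206.5, 9.7]
tool_rot: [0.193, 0.981, -0.0, -0.0]
ft_force: [0.0, 1.2, -0.3]
width: 0.599
grasp_force: 0.0
```

>>> {"api": "play_rows", "payload": {
  "moves": [
    {"gripper":0.15,"translation":[0,0,0],"turn":0},
    {"gripper":0.15,"translation":[0,0,0],"turn":0},
    {"gripper":0.15,"translation":[0,0,0],"turn":0},
    {"gripper":0.15,"translation":[0,0,0],"turn":0},
    {"gripper":0.15,"translation":[0,0,0],"turn":0}
  ],
  "squeeze": 20
}}

```text
clock: 6.82
ee_pos: [627.7, -206.6, 10.0]
tool_rot: [0.193, 0.981, -0.0, 0.0]
ft_force: [-0.1, -0.1, 0.7]
width: 0.253
grasp_force: 20.0
```

Gripped: 23.8 mm wide at 20 N. Lift and carry to the neck, a shift of (-95,+202).

>>> {"api": "play_rows", "payload": {
  "moves": [
    {"gripper":0.15,"translation":[0,0,0.03],"turn":0},
    {"gripper":0.15,"translation":[0,0,0.06],"turn":0},
    {"gripper":0.15,"translation":[0,0,0.09],"turn":0},
    {"gripper":0.15,"translation":[-0.015,0.032,0.1],"turn":0},
    {"gripper":0.15,"translation":[-0.035,0.074,0.1],"turn":0}
  ]
}}

```text
clock: 7.45
ee_pos: [592.6, -132.6, 110.6]
tool_rot: [0.194, 0.981, -0.0, 0.001]
ft_force: [0.2, 1.4, -0.9]
width: 0.252
grasp_force: 20.0
```

>>> {"api": "play_rows", "payload": {
  "moves": [
    {"gripper":0.15,"translation":[-0.02,0.043,0],"turn":0},
    {"gripper":0.15,"translation":[-0.04,0.085,-0.01],"turn":0},
    {"gripper":0.15,"translation":[-0.06,0.128,-0.03],"turn":0},
    {"gripper":0.15,"translation":[-0.06,0.128,-0.05],"turn":0},
    {"gripper":0.15,"translation":[-0.06,0.128,-0.05],"turn":0}
  ]
}}

```text
clock: 8.07
ee_pos: [531.9, -4.4, 59.2]
tool_rot: [0.193, 0.981, -0.0, -0.001]
ft_force: [-0.8, -0.3, -0.1]
width: 0.249
grasp_force: 20.0
```

Run:
```python
from m import *
s=env.state();w=env.read_camera("wrist");print(s["clock"],s["width"],s["grasp_force"],s["ee_pos"])
cv2.imwrite("pics/wn.png",w);json.dump({k:np.array(v).tolist() for k,v in s.items()},open("wn.json","w"))
C=cam("wrist",s);c0=(532.8,-4.2)
# ledge outer visible points: bright pixels in metric crop between r 36 and 47 -> circle fit
t=top(w,C,c0,36,60,.3);g=cv2.cvtColor(t,cv2.COLOR_BGR2GRAY);cv2.imwrite("pics/wn_top.png",t)
ys,xs=np.where(g>120);x=xs*.3-60;y=60-ys*.3;r=np.hypot(x,y);a=np.degrees(np.arctan2(y,x))
from scipy.optimize import least_squares
pts=[]
for q in range(0,360,3):
    k=(np.abs((a-q+180)%360-180)<1.5)&(r>33)&(r<49)
    if k.sum()>20 and 5<np.ptp(r[k])<9.5: pts.append([np.radians(q),r[k].mean()])
pts=np.array(pts);P=np.c_[pts[:,1]*np.cos(pts[:,0]),pts[:,1]*np.sin(pts[:,0])]
f=least_squares(lambda v:np.hypot(P[:,0]-v[0],P[:,1]-v[1])-v[2],[0,0,41],loss="soft_l1");print(len(P),f.x,np.degrees(pts[:,0]).round())
```

```text
8.075 0.2486165034616519 19.999803006649017 [531.91694279  -4.42993066  59.19781909]
69 [-0.28558238  0.21799579 41.14938762] [  6.  42.  45.  48.  51.  54.  57.  60.  63.  66.  69.  72.  75.  78.
  81.  84.  87.  90.  93.  96.  99. 102. 105. 108. 111. 114. 117. 120.
 123. 126. 129. 132. 135. 138. 171. 174. 177. 180. 183. 186. 189. 192.
 195. 198. 201. 204. 207. 210. 213. 216. 219. 222. 225. 228. 231. 234.
 237. 240. 243. 246. 249. 252. 255. 258. 261. 264. 267. 270. 273.]
```

The ledge circle fit gives a centre of (532.5,-4.0) and a radius of 41.1, and the held insert is about 0.3 mm off that. Lowering with force checks.

>>> {"api": "play_rows", "payload": {
  "moves": [
    {"gripper":0.15,"translation":[0.0003,0,-0.01],"turn":0},
    {"gripper":0.15,"translation":[0.0003,0,-0.018],"turn":0},
    {"gripper":0.15,"translation":[0.0003,0,-0.026],"turn":0},
    {"gripper":0.15,"translation":[0.0003,0,-0.034],"turn":0},
    {"gripper":0.15,"translation":[0.0003,0,-0.034],"turn":0}
  ]
}}

```text
clock: 8.75
ee_pos: [532.6, -4.7, 25.3]
tool_rot: [0.193, 0.981, -0.0, -0.0]
ft_force: [0.0, 0.8, -1.1]
width: 0.246
grasp_force: 20.0
```

>>> {"api": "play_rows", "payload": {
  "moves": [
    {"gripper":0.15,"translation":[0,0,-0.005],"turn":0},
    {"gripper":0.15,"translation":[0,0,-0.01],"turn":0},
    {"gripper":0.15,"translation":[0,0,-0.0145],"turn":0},
    {"gripper":0.15,"translation":[0,0,-0.0145],"turn":0}
  ]
}}

```text
clock: 9.25
ee_pos: [532.8, -4.6, 11.1]
tool_rot: [0.193, 0.981, -0.0, -0.0]
ft_force: [0.2, -0.3, -0.0]
width: 0.252
grasp_force: 20.0
```

>>> {"api": "play_rows", "payload": {
  "moves": [
    {"gripper":0.15,"translation":[0,0,-0.001],"turn":0},
    {"gripper":0.15,"translation":[0,0,-0.001],"turn":0},
    {"gripper":0.55,"translation":[0,0,-0.001],"turn":0},
    {"gripper":0.55,"translation":[0,0,-0.001],"turn":0},
    {"gripper":0.55,"translation":[0,0,-0.001],"turn":0}
  ]
}}

```text
clock: 9.88
ee_pos: [533.0, -4.6, 10.5]
tool_rot: [0.193, 0.981, -0.0, 0.0]
ft_force: [0.1, 0.5, 0.5]
width: 0.53
grasp_force: 0.0
```

>>> {"api": "play_rows", "payload": {
  "moves": [
    {"gripper":0.55,"translation":[0,0,0],"turn":0},
    {"gripper":0.55,"translation":[0,0,0.04],"turn":0},
    {"gripper":0.55,"translation":[0,0,0.09],"turn":0},
    {"gripper":0.55,"translation":[0,0,0.14],"turn":0},
    {"gripper":0.55,"translation":[0,0,0.16],"turn":0}
  ]
}}

```text
clock: 10.5
ee_pos: [534.0, -4.6, 173.2]
tool_rot: [0.193, 0.981, 0.001, 0.002]
ft_force: [-0.4, -0.3, -0.4]
width: 0.55
grasp_force: 0.0
```

Run:
```python
from m import *
import time
s=env.state();w=env.read_camera("wrist");print(s["clock"],s["ee_pos"],s["joint_pos"][6])
cv2.imwrite("pics/wi2.png",w);json.dump({k:np.array(v).tolist() for k,v in s.items()},open("wi2.json","w"))
C=cam("wrist",s)
t=top(w,C,(532.7,-4),80,25,.1);cv2.imwrite("pics/wi2_top.png",t)
t=cv2.cvtColor(t,cv2.COLOR_BGR2HSV);m=((t[...,2]>150)&(t[...,1]<40)).astype(np.uint8)
m=cv2.morphologyEx(m,cv2.MORPH_OPEN,np.ones((25,25)))
n,l,st,ce=cv2.connectedComponentsWithStats(m)
for i in range(1,n):
    if st[i][4]>3000:print(st[i]*[.1,.1,.1,.1,.01],ce[i]*[.1,-.1]+[532.7-25,-4+25])
print("uv",proj(C,[[532.7,-4,80],[532.7,-4,36]]))
```

```text
10.5 [533.96834566  -4.55441185 173.23390999] 1.2718648956217946
[43.5   0.    6.5  10.7  42.04] [555.32904377  17.01053758]
[  2.2    4.9   34.5   33.5  733.51] [527.41947485  -1.3407929 ]
[37.2  44.8   8.4   5.2  33.36] [549.59667266 -26.69604317]
uv [[278.52308818 196.85525996]
 [278.58123    187.15398375]]
```

Run:
```python
from m import *
w,C=ld("wi2")
for z,d in((80,24),(40,38)):
    t=cv2.GaussianBlur(cv2.cvtColor(top(w,C,(532.7,-4),z,30,.15),cv2.COLOR_BGR2GRAY),(5,5),0);r=d/2/.15
    h=cv2.HoughCircles(t,cv2.HOUGH_GRADIENT_ALT,1,5,param1=60,param2=.5,minRadius=int(r*.85),maxRadius=int(r*1.15))
    if h is not None:
        for q in h[0][:4]:print(z,532.7-30+q[0]*.15,-4+30-q[1]*.15,"d",q[2]*.3)
```

```text
80 532.4 -1.9000015 d 25.215609
80 519.95 0.4999981 d 24.137438
80 527.60004 -0.8500004 d 23.910082
80 533.75 -4.9000015 d 24.288017
40 534.2 -3.5500011 d 39.86988
40 530.60004 -1.6000004 d 36.837395
40 531.5 -7.450001 d 34.193954
40 539.45 -1.1500015 d 36.83685
```

The disc fits at (533.8,-4.9) with 24.3 mm diameter and the TCP came down to the same height as in the holder with no force, so the insert is home. My earlier bar mask was clipped by its disc, so I'll measure the cap again from above it with the tool turned to match.

>>> {"api": "play_rows", "payload": {
  "moves": [
    {"gripper":0.6,"translation":[-0.015,0.05,0.02],"turn":-0.05},
    {"gripper":0.6,"translation":[-0.031,0.1,0.04],"turn":-0.1},
    {"gripper":0.6,"translation":[-0.047,0.15,0.05],"turn":-0.15},
    {"gripper":0.6,"translation":[-0.06,0.19,0.05],"turn":-0.195},
    {"gripper":0.6,"translation":[-0.067,0.211,0.05],"turn":-0.195}
  ]
}}

```text
clock: 11.18
ee_pos: [464.9, 208.7, 220.0]
tool_rot: [0.287, 0.958, -0.0, -0.0]
ft_force: [0.4, -0.1, -0.2]
width: 0.601
grasp_force: 0.0
```

>>> {"api": "play_rows", "payload": {
  "moves": [
    {"gripper":0.6,"translation":[0,0,0],"turn":0},
    {"gripper":0.6,"translation":[0,0,0],"turn":0},
    {"gripper":0.6,"translation":[0,0,0],"turn":0}
  ]
}}

```text
clock: 11.55
ee_pos: [466.4, 205.4, 220.3]
tool_rot: [0.289, 0.957, -0.0, 0.0]
ft_force: [-0.1, -0.3, 0.2]
width: 0.599
grasp_force: 0.0
```

```bash
cat > bar.py <<'E'
from m import *
import sys
n=sys.argv[1]
s=env.state();w=env.read_camera("wrist");print(s["clock"],s["ee_pos"].round(1),s["joint_pos"].round(2))
cv2.imwrite(f"pics/{n}.png",w);json.dump({k:np.array(v).tolist() for k,v in s.items()},open(n+".json","w"))
C=cam("wrist",s);c0=(468,207)
t=top(w,C,c0,100,50,.25);cv2.imwrite(f"pics/{n}_top.png",t)
g=cv2.cvtColor(t,cv2.COLOR_BGR2GRAY)
for th in(95,110,125):
    m=(g<th).astype(np.uint8);m=cv2.morphologyEx(m,cv2.MORPH_OPEN,np.ones((9,9)))
    k,l,st,ce=cv2.connectedComponentsWithStats(m);i=l[200,200]
    if i==0: print(th,"none");continue
    cs,_=cv2.findContours((l==i).astype(np.uint8),cv2.RETR_EXTERNAL,cv2.CHAIN_APPROX_NONE)
    r=cv2.minAreaRect(cs[0]);print(th,"size",np.array(r[1])*.25,"ang",r[2],"ctr",c0[0]-50+r[0][0]*.25,c0[1]+50-r[0][1]*.25)
sl=[int(g[int(200-d*4*np.sin(np.radians(56.5))),int(200+d*4*np.cos(np.radians(56.5)))]) for d in range(-24,25,1)];print(sl)
E
python3 bar.py wc2
```

```text
11.55 [466.4 205.4 220.3] [-0.83  0.17  0.4   1.85 -0.07  1.14  0.58]
95 none
110 size [61.37596893 13.8366909 ] ang 33.33122253417969 ctr 468.26972579956055 209.43409729003906
125 size [61.65071487 14.14718246] ang 33.33122253417969 ctr 468.24026107788086 209.38928985595703
[189, 191, 189, 190, 188, 189, 189, 192, 192, 193, 189, 189, 193, 192, 194, 192, 192, 192, 202, 165, 55, 75, 91, 93, 93, 93, 94, 93, 94, 94, 94, 84, 62, 113, 205, 196, 193, 193, 190, 192, 195, 192, 192, 190, 191, 192, 192, 191, 191]
```

The bar measures 61.4 x 13.8 mm, centre (468.3,209.4), angle -33.3°, which matches the given size. Going down onto it.

>>> {"api": "play_rows", "payload": {
  "moves": [
    {"gripper":0.5,"translation":[0.0015,0.0033,-0.04],"turn":0},
    {"gripper":0.5,"translation":[0.0015,0.0033,-0.08],"turn":0},
    {"gripper":0.5,"translation":[0.0015,0.0033,-0.12],"turn":0},
    {"gripper":0.5,"translation":[0.0015,0.0033,-0.15],"turn":0},
    {"gripper":0.5,"translation":[0.0015,0.0033,-0.15],"turn":0}
  ]
}}

```text
clock: 12.22
ee_pos: [466.6, 208.6, 69.1]
tool_rot: [0.288, 0.958, -0.001, -0.001]
ft_force: [-0.1, 0.4, 0.2]
width: 0.498
grasp_force: 0.0
```

>>> {"api": "play_rows", "payload": {
  "moves": [
    {"gripper":0.5,"translation":[0,0,-0.01],"turn":0},
    {"gripper":0.5,"translation":[0,0,-0.02],"turn":0},
    {"gripper":0.5,"translation":[0,0,-0.027],"turn":0},
    {"gripper":0.5,"translation":[0,0,-0.027],"turn":0}
  ]
}}

```text
clock: 12.72
ee_pos: [467.3, 209.6, 43.1]
tool_rot: [0.288, 0.958, -0.0, -0.0]
ft_force: [-0.0, -0.9, -0.2]
width: 0.503
grasp_force: 0.0
```

>>> {"api": "play_rows", "payload": {
  "moves": [
    {"gripper":0.05,"translation":[0,0,0],"turn":0},
    {"gripper":0.05,"translation":[0,0,0],"turn":0},
    {"gripper":0.05,"translation":[0,0,0],"turn":0},
    {"gripper":0.05,"translation":[0,0,0],"turn":0},
    {"gripper":0.05,"translation":[0,0,0],"turn":0}
  ],
  "squeeze": 45
}}

```text
clock: 13.35
ee_pos: [467.5, 209.7, 43.5]
tool_rot: [0.288, 0.958, -0.0, -0.0]
ft_force: [0.2, -0.3, 0.9]
width: 0.146
grasp_force: 45.0
```

The bar is gripped at 13.7 mm and 45 N. Lift 110 mm, carry to over the collar, and turn +0.143 rad to line the lugs up with the notches.

>>> {"api": "play_rows", "payload": {
  "moves": [
    {"gripper":0.05,"translation":[0,0,0.03],"turn":0},
    {"gripper":0.05,"translation":[0,0,0.07],"turn":0},
    {"gripper":0.05,"translation":[0,0,0.11],"turn":0},
    {"gripper":0.05,"translation":[0.01,-0.034,0.11],"turn":0.04},
    {"gripper":0.05,"translation":[0.022,-0.074,0.11],"turn":0.08}
  ]
}}

```text
clock: 13.98
ee_pos: [489.6, 135.5, 153.8]
tool_rot: [0.248, 0.969, 0.0, 0.0]
ft_force: [1.1, -0.6, -1.5]
width: 0.147
grasp_force: 45.0
```

>>> {"api": "play_rows", "payload": {
  "moves": [
    {"gripper":0.05,"translation":[0.012,-0.04,0],"turn":0.03},
    {"gripper":0.05,"translation":[0.024,-0.08,0],"turn":0.063},
    {"gripper":0.05,"translation":[0.036,-0.12,0],"turn":0.063},
    {"gripper":0.05,"translation":[0.042,-0.14,0],"turn":0.063},
    {"gripper":0.05,"translation":[0.042,-0.14,0],"turn":0.063}
  ]
}}

```text
clock: 14.6
ee_pos: [531.5, -5.8, 153.3]
tool_rot: [0.22, 0.976, -0.0, -0.0]
ft_force: [-0.6, 0.7, -2.7]
width: 0.144
grasp_force: 45.0
```

>>> {"api": "play_rows", "payload": {
  "moves": [
    {"gripper":0.05,"translation":[0,0,0],"turn":0},
    {"gripper":0.05,"translation":[0,0,0],"turn":0}
  ]
}}

```text
clock: 14.85
ee_pos: [531.3, -3.2, 153.4]
tool_rot: [0.218, 0.976, 0.0, -0.0]
ft_force: [-1.2, -0.2, -1.3]
width: 0.147
grasp_force: 45.0
```

Run:
```python
from m import *
s=env.state();w=env.read_camera("wrist");print(s["clock"],s["ee_pos"].round(1),s["tool_rot"].round(4),s["joint_pos"].round(2),s["width"])
cv2.imwrite("pics/wc3.png",w);json.dump({k:np.array(v).tolist() for k,v in s.items()},open("wc3.json","w"))
q=s["tool_rot"];print("tool y",np.degrees(2*np.arctan2(q[1],q[0]))-90)
C=cam("wrist",s);t=top(w,C,(532.6,-4.1),36,60,.3)
d=cam("side");im=env.read_camera("side");cv2.imwrite("pics/side3.png",im)
u=proj(d,[532.6,-4.1,90])[0].astype(int)
cr=cv2.resize(im[u[1]-90:u[1]+60,u[0]-75:u[0]+75],(400,400))
cv2.imwrite("pics/c3.png",np.hstack([t,cr]))
```

```text
14.85 [531.3  -3.2 153.4] [ 2.179e-01  9.760e-01  1.000e-04 -1.000e-04] [-0.47  0.29  0.5   1.88 -0.16  1.01  1.23] 0.14659658244632448
tool y 64.82717796071
```

View pics/c3.png

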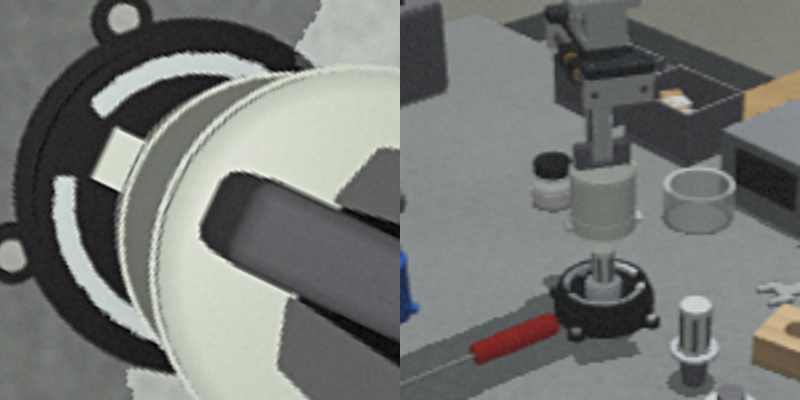

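The left crop shows the lug, at about (105,155), sitting in the notch gap between ledge ends (95,105) and (65,180). The right crop shows the insert seated in the neck under the hanging cap. Before lowering, I'll check the cap centre numerically from the lug and the rim arc.

Run:
```python
from m import *
from scipy.optimize import least_squares
w,C=ld("wc3");tc=np.array([531.3,-3.2])
# lug: bright blob beyond r=36 in z=113 plane crop
c0=np.array([532.4,-3.0]);a0=154.8
g=cv2.cvtColor(top(w,C,c0,116,55,.2),cv2.COLOR_BGR2GRAY).astype(int)
def samp(r,a):
    return g[int(round((55-r*np.sin(a))/.2)),int(round((55+r*np.cos(a))/.2))]
for da in(-6,-3,0,3,6):
    print("radial",da,[samp(r,np.radians(a0+da)) for r in np.arange(33,48,1)])
print("tang",[samp(40,np.radians(a0+d)) for d in range(-20,21,2)])
# roof circle edge at z=182: gradient between bright roof and darker side
g=cv2.GaussianBlur(cv2.cvtColor(top(w,C,c0,182,45,.2),cv2.COLOR_BGR2GRAY),(5,5),0);cv2.imwrite("pics/roof.png",g)
h=cv2.HoughCircles(g,cv2.HOUGH_GRADIENT_ALT,1,5,param1=60,param2=.3,minRadius=165,maxRadius=185)
if h is not None:
    for q in h[0][:4]:print(c0[0]-45+q[0]*.2,c0[1]+45-q[1]*.2,"d",q[2]*.4)
```

```text
radial -6 [np.int64(148), np.int64(221), np.int64(212), np.int64(213), np.int64(212), np.int64(214), np.int64(215), np.int64(205), np.int64(106), np.int64(35), np.int64(39), np.int64(40), np.int64(40), np.int64(41), np.int64(43)]
radial -3 [np.int64(105), np.int64(218), np.int64(214), np.int64(212), np.int64(214), np.int64(213), np.int64(215), np.int64(193), np.int64(62), np.int64(34), np.int64(38), np.int64(42), np.int64(42), np.int64(41), np.int64(44)]
radial 0 [np.int64(130), np.int64(209), np.int64(213), np.int64(214), np.int64(213), np.int64(214), np.int64(216), np.int64(189), np.int64(75), np.int64(38), np.int64(38), np.int64(39), np.int64(40), np.int64(40), np.int64(41)]
radial 3 [np.int64(113), np.int64(219), np.int64(213), np.int64(213), np.int64(213), np.int64(213), np.int64(217), np.int64(193), np.int64(72), np.int64(30), np.int64(41), np.int64(41), np.int64(43), np.int64(39), np.int64(41)]
radial 6 [np.int64(137), np.int64(218), np.int64(212), np.int64(214), np.int64(213), np.int64(213), np.int64(215), np.int64(204), np.int64(88), np.int64(30), np.int64(38), np.int64(41), np.int64(40), np.int64(37), np.int64(40)]
tang [np.int64(34), np.int64(38), np.int64(42), np.int64(37), np.int64(41), np.int64(47), np.int64(233), np.int64(205), np.int64(187), np.int64(191), np.int64(189), np.int64(185), np.int64(206), np.int64(204), np.int64(223), np.int64(13), np.int64(35), np.int64(39), np.int64(40), np.int64(39), np.int64(37)]
532.6000007629394 -4.200000762939453 d 70.14526
```

Roof circle (d 70.1) and lug put the cap at about (533.1,-3.9), with the lug centred on the notch direction. Shifting (-0.2,-0.5) and lowering.

>>> {"api": "play_rows", "payload": {
  "moves": [
    {"gripper":0.05,"translation":[-0.0002,-0.0005,-0.02],"turn":0},
    {"gripper":0.05,"translation":[-0.0002,-0.0005,-0.04],"turn":0},
    {"gripper":0.05,"translation":[-0.0002,-0.0005,-0.058],"turn":0},
    {"gripper":0.05,"translation":[-0.0002,-0.0005,-0.068],"turn":0},
    {"gripper":0.05,"translation":[-0.0002,-0.0005,-0.068],"turn":0}
  ]
}}

```text
clock: 15.58
ee_pos: [531.1, -4.7, 85.0]
tool_rot: [0.219, 0.976, -0.0, -0.0]
ft_force: [1.1, -0.0, -1.4]
width: 0.144
grasp_force: 45.0
```

>>> {"api": "play_rows", "payload": {
  "moves": [
    {"gripper":0.05,"translation":[0,0,0],"turn":0},
    {"gripper":0.05,"translation":[0,0,-0.004],"turn":0},
    {"gripper":0.05,"translation":[0,0,-0.008],"turn":0},
    {"gripper":0.05,"translation":[0,0,-0.01],"turn":0},
    {"gripper":0.05,"translation":[0,0,-0.01],"turn":0}
  ]
}}

```text
clock: 16.2
ee_pos: [531.2, -4.8, 75.3]
tool_rot: [0.219, 0.976, -0.0, -0.0]
ft_force: [0.0, -0.5, -1.7]
width: 0.145
grasp_force: 45.0
```

>>> {"api": "play_rows", "payload": {
  "moves": [
    {"gripper":0.05,"translation":[0,0,-0.003],"turn":0},
    {"gripper":0.05,"translation":[0,0,-0.006],"turn":0},
    {"gripper":0.05,"translation":[0,0,-0.0085],"turn":0},
    {"gripper":0.05,"translation":[0,0,-0.0085],"turn":0}
  ]
}}

```text
clock: 16.7
ee_pos: [531.2, -4.8, 66.7]
tool_rot: [0.219, 0.976, -0.0, -0.0]
ft_force: [0.2, 0.2, -0.8]
width: 0.143
grasp_force: 45.0
```

>>> {"api": "play_rows", "payload": {
  "moves": [
    {"gripper":0.05,"translation":[0,0,-0.001],"turn":0},
    {"gripper":0.05,"translation":[0,0,-0.001],"turn":0},
    {"gripper":0.05,"translation":[0,0,-0.001],"turn":0}
  ]
}}

```text
clock: 17.08
ee_pos: [531.3, -4.8, 66.0]
tool_rot: [0.219, 0.976, -0.0, 0.0]
ft_force: [-0.0, 0.1, -1.7]
width: 0.148
grasp_force: 45.0
```

The cap is at about 22.5 mm with no contact force and still hanging under its own weight. Now turn clockwise in two stages, with a firmer squeeze.

>>> {"api": "play_rows", "payload": {
  "moves": [
    {"gripper":0.05,"translation":[0,0.0002,0],"turn":-0.07},
    {"gripper":0.05,"translation":[0,0.0004,0],"turn":-0.15},
    {"gripper":0.05,"translation":[0,0.0005,0],"turn":-0.25},
    {"gripper":0.05,"translation":[0,0.0006,0],"turn":-0.35},
    {"gripper":0.05,"translation":[0,0.0006,0],"turn":-0.4}
  ],
  "squeeze": 58
}}

```text
clock: 17.7
ee_pos: [531.8, -3.9, 66.1]
tool_rot: [0.409, 0.912, 0.0, 0.0]
ft_force: [1.4, 0.8, -2.0]
width: 0.143
grasp_force: 58.0
```

```bash
cat > ang.py <<'E'
from m import *
import sys
s=env.state();w=env.read_camera("wrist");n=sys.argv[1];cv2.imwrite(f"pics/{n}.png",w)
json.dump({k:np.array(v).tolist() for k,v in s.items()},open(n+".json","w"))
q=s["tool_rot"];ty=np.degrees(2*np.arctan2(q[1],q[0]))-90
print(s["clock"],s["ee_pos"].round(1),s["ft_force"].round(1),s["ft_torque"].round(2),"tool x-line",ty-90,"turn from notch",-25.25-(ty-90))
C=cam("wrist",s);c0=np.array([532.7,-4.]);g=cv2.cvtColor(top(w,C,c0,122,45,.2),cv2.COLOR_BGR2GRAY);cv2.imwrite(f"pics/{n}_bar.png",g)
h=cv2.HoughCircles(cv2.GaussianBlur(cv2.cvtColor(top(w,C,c0,94,45,.2),cv2.COLOR_BGR2GRAY),(5,5),0),cv2.HOUGH_GRADIENT_ALT,1,5,param1=60,param2=.3,minRadius=165,maxRadius=185)
if h is not None:print("roof",[(c0[0]-45+p[0]*.2,c0[1]+45-p[1]*.2,p[2]*.4) for p in h[0][:2]])
m=cv2.morphologyEx(((g>40)&(g<135)).astype(np.uint8),cv2.MORPH_OPEN,np.ones((7,7)))
e=cv2.Canny(g,60,150);L=cv2.HoughLinesP(e,1,np.pi/360,25,minLineLength=50,maxLineGap=6)
if L is not None:
    for x1,y1,x2,y2 in sorted(L[:,0].tolist(),key=lambda l:-np.hypot(l[0]-l[2],l[1]-l[3]))[:8]:
        print("line %.0fmm ang %.1f rel tool x %.1f at"%(np.hypot(x1-x2,y1-y2)*.2,np.degrees(np.arctan2(y1-y2,x2-x1)),(np.degrees(np.arctan2(y1-y2,x2-x1))-ty+90+90)%180-90),((x1+x2)*.1-45,45-(y1+y2)*.1))
E
python3 ang.py t1
```

```text
17.7 [531.8  -3.9  66.1] [ 1.4  0.8 -2. ] [ 0.37 -0.49  0.07] tool x-line -48.294895841337535 turn from notch 23.044895841337535
roof [(np.float64(532.7), np.float64(-4.400001525878906), np.float32(69.50608)), (np.float64(529.3000022888184), np.float64(3.0), np.float32(69.57116))]
line 43mm ang 41.6 rel tool x 89.9 at (28.299999999999997, 25.9)
line 39mm ang 41.5 rel tool x 89.8 at (27.10000000000001, 24.599999999999998)
line 36mm ang -40.1 rel tool x 8.2 at (7.900000000000006, 5.5)
line 32mm ang -56.0 rel tool x -7.7 at (-10.299999999999997, -2.6000000000000014)
line 31mm ang 42.4 rel tool x -89.3 at (-29.6, -25.799999999999997)
line 24mm ang 41.6 rel tool x 89.8 at (27.0, -30.799999999999997)
line 20mm ang -47.8 rel tool x 0.5 at (-7.5, 17.799999999999997)
line 19mm ang -53.5 rel tool x -5.2 at (0.7000000000000028, -33.30000000000001)
```

The tool has turned 23° with a moment of 0.07 N m, as the spring should give. Now the rest, to about 45°.

>>> {"api": "play_rows", "payload": {
  "moves": [
    {"gripper":0.05,"translation":[0,0.0002,0],"turn":-0.1},
    {"gripper":0.05,"translation":[0,0.0003,0],"turn":-0.2},
    {"gripper":0.05,"translation":[0,0.0004,0],"turn":-0.3},
    {"gripper":0.05,"translation":[0,0.0005,0],"turn":-0.385},
    {"gripper":0.05,"translation":[0,0.0005,0],"turn":-0.385}
  ]
}}

```text
clock: 18.38
ee_pos: [531.8, -3.5, 66.1]
tool_rot: [0.575, 0.818, 0.0, 0.0]
ft_force: [2.6, 1.2, -1.2]
width: 0.14
grasp_force: 58.0
```

>>> {"api": "play_rows", "payload": {
  "moves": [
    {"gripper":0.05,"translation":[0,0,0],"turn":0},
    {"gripper":0.05,"translation":[0,0,0],"turn":0},
    {"gripper":0.05,"translation":[0,0,0],"turn":0}
  ]
}}

```text
clock: 18.75
ee_pos: [531.5, -3.6, 66.0]
tool_rot: [0.575, 0.818, 0.0, 0.0]
ft_force: [3.2, 0.8, -1.4]
width: 0.142
grasp_force: 58.0
```

```bash
python3 ang.py t2
python3 - <<'E'
from m import *
# bar end direction: dark bar-top pixels beyond the fingers at z=122, farthest visible end vs roof centre
w,C=ld("t2");c0=np.array([532.7,-4.2])
g=cv2.cvtColor(top(w,C,c0,122,45,.2),cv2.COLOR_BGR2GRAY)
for r in(16,19,22,25,28):
    a=np.arange(60,160,1.);v=[int(g[int((45-r*np.sin(np.radians(q)))/.2),int((45+r*np.cos(np.radians(q)))/.2)]) for q in a]
    k=a[np.array(v)<140];print(r,k.min() if len(k) else None,k.max() if len(k) else None,len(k))
E
```

```text
18.75 [531.5  -3.6  66. ] [ 3.2  0.8 -1.4] [ 0.35 -0.92  0.12] tool x-line -70.19313089443271 turn from notch 44.94313089443271
roof [(np.float64(530.4999992370606), np.float64(-4.200000762939453), np.float32(69.19314))]
line 37mm ang -62.1 rel tool x 8.1 at (8.300000000000004, 2.3999999999999986)
line 34mm ang -62.1 rel tool x 8.1 at (7.800000000000004, 3.5)
line 32mm ang -70.0 rel tool x 0.2 at (1.0, 13.2)
line 31mm ang 19.3 rel tool x 89.4 at (30.0, 11.299999999999997)
line 29mm ang -78.2 rel tool x -8.0 at (-9.399999999999999, -8.100000000000001)
line 29mm ang 20.1 rel tool x -89.8 at (-31.299999999999997, -10.600000000000001)
line 23mm ang 20.0 rel tool x -89.8 at (12.400000000000006, -38.80000000000001)
line 18mm ang -70.6 rel tool x -0.4 at (-8.199999999999996, -0.7000000000000028)
16 60.0 159.0 100
19 60.0 159.0 96
22 96.0 159.0 42
25 97.0 128.0 32
28 99.0 126.0 28
```

The cap is turned about 45° by tool pose (42 to 45° by the bar edges). The moment is 0.12 N m, as given for 45°, the cap height is about 22.5 mm, and the grip is 58 N. Handing in.

```bash
python3 -c "
from plant import env
print(env.hand_in())"
```

```text
the job is handed in; nothing more can be done
None
```

I handed the job in at 18.8 s with the insert home in the neck and the lens cap down on the collar, turned about 45° and still gripped at 58 N; the hand-in returned no verdict, so I don't know how it was judged.

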